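# Lock the swivel vise with its quarter-turn thumbscrew

### The job

The bench vise was left swung round with its swivel lock off. Take the lock thumbscrew out of the drilled block, swing the vise until the hole in its lug comes over the hole in the steel quadrant plate under it (feel for it, do not force it), put the thumbscrew down through both, and tighten it clockwise by a full quarter turn. Let go of it, and leave everything else on the bench as it is.

Things in the scene. Friction and masses are not known exactly. Their poses are not given: they have to be found in the camera images.
- screw_grip (a point): Centre of the lock thumbscrew's black wing: 40 mm long (x), 12 mm thick (y), 32 mm tall; z is up along the screw (0.14 kg). It starts upright in the wooden block, wing along the block's length. A sprung steel cup, 31 mm across, has its underside 30 mm below this point; it rests on the block's top (40 mm high). Lift 35 mm to clear the block.
- screw_pin (a point): Lower end of the thumbscrew, 57.5 mm below the wing's centre: middle of a round cross pin, 24 mm long and 9 mm thick, parallel to the wing's length, through the end of the 10 mm thick shank; all is rounded and ends 5 mm below this point. The cup above yields up to 4 mm (3 N at first touch, about 6 N when the screw is tight).
- screw_block: Fixed wooden block, 150 x 50 x 40 mm (x, y, z), origin at its underside's centre; the thumbscrew stands in the pocket 45 mm along +x from there. Four drill-bit shanks stand up to 28 mm above its top between 35 and 65 mm along -x.
- lock_hole (a point): Centre of the oblong hole in the vise's lug, at the lug's flat top, 43 mm above the bench; moves with the vise. x: where the jaws point; z: up. The hole is 27 mm along y, 13 mm along x, 12 mm deep: the screw enters with its wing along y. The swivel axis is 100 mm off, towards +y. Heights: vise foot 62 mm from 40 mm off at +y, body 112 mm from 65 mm off; jaws and offcut 175 mm at +x.
- vise (a joint): Swing of the vise on its base about the vertical swivel axis, rad, growing anticlockwise seen from above; range -0.3 to 0.7; starts at 0.36 to 0.6. It stays where it is left; about 4 N sideways at the lug's hole swings it, and the thumbscrew standing in the hole can be the handle.
- vise_base: Fixed round base; origin on the swivel axis at bench height; x: where the jaws point at reading 0. Seated, the screw's cup rests on the lug, wing centre 73 mm above the bench. Clockwise from above (only that way) the pin meets ramps after about 50 degrees, draws the screw about 2 mm down against its cup, stops just past 90 and holds by friction. Never press the screw on the vise over 40 N.
- quadrant (a point): Point on the base where a vise reading of 0 puts the lug, on top of the flat steel quadrant plate, 30 mm above the bench, 1 mm under the lug. The plate has one hole, 27 mm (radial) by 13 mm, 8 mm deep, 22 mm of space below. It is clamped at an angle the worker chose: its hole lies within 25 mm of this point along the arc (vise reading -0.25 to 0.25); find it by feel; clearance 1.5 mm.
- hex_bolt: Plain hex-head bolt standing in the block, 51 mm along -x from the thumbscrew, head 23 mm across and 8 mm high; not wanted; origin under its head.
- nail_box: Open wooden box of nails, 150 x 95 x 55 mm; leave alone; origin at its underside's centre.
- hammer: Hammer, 260 mm long, lying on the bench; leave alone.
- tape_roll: Roll of tape, 84 mm across, 40 mm high; leave alone; origin at its underside's centre.
- screwdriver: Screwdriver, 200 mm long; leave alone.
- offcut: Flat board, 220 x 85 x 22 mm; leave alone.
- wax_tin: Round closed tin, 74 mm across, 55 mm high; leave alone.

How it is judged (in metres and radians):
On the way:
1. the thumbscrew has gone down through both holes (z of screw_grip in the frame of lock_hole below 0.034 m and horizontal distance between screw_grip and lock_hole below 0.006 m), for 0.1 s.
At the end, for the whole second after the job is handed in: The thumbscrew stands in both holes, upright within 7 degrees and centred within 6 mm, its cup down on the lug (wing centre under 31 mm above the lug's top), its wing turned across the hole (within 23 degrees of the jaws' direction); the vise reads -0.3 to 0.3 rad (z of screw_grip in the frame of lock_hole below 0.031 m and horizontal distance between screw_grip and lock_hole below 0.006 m and angle between the x axis of screw_grip and the x axis of lock_hole, either way round below 0.4 rad and angle between screw_grip's own z axis and vertical below 0.12 rad and value of joint vise between -0.3 and 0.3 rad); the robot touches nothing.
It fails at once if the thumbscrew forced against the vise with more than 40 N (contact force between lock_screw and vise_base above 40 N).
It fails at once if a bystander moved by more than 30 mm (distance of any of nail_box, hammer, tape_roll, screwdriver, offcut, wax_tin, hex_bolt from where it was at the start of the episode above 0.03 m).
It also fails if it takes over 67 s, if anything falls off the work surface, if the arm or the gripper's body presses on something with over 40 N, if the wrist force passes 120 N, or if a joint passes its speed limit or range.

### The arm

A 6-joint arm with a two-finger parallel gripper is mounted at the origin on the work surface. World frame = base frame: x ahead of the robot, y to its left, z up, the work surface at z = 0. Lengths are in mm, angles in rad, forces in N, time in s.
With the tool pointing down it reaches from about 400 to 825 mm from the base axis. Payload 7 kg.
Tool frame: the origin (TCP) lies at the very end of the fingers, on their centre line; the grasp point (between the pads) lies arm.grip_depth behind it (arm.grip_depth is the distance from the TCP to the grasp point, in mm); z points along the fingers, y is the direction in which the jaws open and shut (so a half turn about z gives the same grasp; the last joint's range is limited). The gripper opens to 85 mm and grips with 20 to 120 N. Pads are 22 mm wide; open, the fingers measure 114 mm over their backs; the gripper's body (76 mm by 85 mm) begins 54 mm behind the grasp point. The pads swing forward as they close: fully open they stand 13 mm farther back than shut.
Start: joints at [1.478, 0.359, 0.012, 0, -1.224, -0.288], TCP at [250.879, 626.622, 231.302] pointing down, gripper open.
Joint ranges: [-3.07, 3.07], [-1.43, 2.12], [-1.02, 1.25], [-3.03, 1.67], [-3.05, -0], [-3.03, 3.03]. Speed limits (rad/s): [2.39, 2.39, 3.01, 3.14, 3.14, 3.14].

### API

Orientations are given as a 3x3 rotation matrix whose columns are the frame's x, y, z axes.
In Python, from station import sense, cams, arm gives the robot as it stands.
- The arm moves only by the tool drive_tool, never from a script. Its argument "series" is text: rows parted by semicolons, each of 5 numbers parted by spaces: the shift along the tool's x, y, z in cm, then the turn about the tool's z in degrees, then the finger opening in cm, from 0 to 8.54. In form: dx dy dz turn gripper; .... A call has 1 to 8 rows; each row shifts and turns the commanded pose from where the row before left it, along the tool's axes as they then stand; what a row does not reach is not made up. A row lasts 1/12 s, in which the tool goes at most 41.7 mm and 7.16 degrees, less where a joint would pass 70% of its speed; a pose out of reach is approached as far as the arm can. A call is refused whole if a number of a shift passes 4.17 or a number of a turn 7.16, either way. A call with a gripper value outside its range is refused whole. The fingers move at their own pace and stop on an object; "grip_force" is the grip in N (left out, the last holds). Time passes only in rows, so rows that do not move let the fingers close. It gives the time, the measured TCP pose, the force and the opening at its end, in the units of the state.
- sense(): the state, without advancing time (a new reading comes with each control period).
- cams.capture(name): name is "scene" or "side" or "wrist"; returns (picture, depth): 400x640x3 uint8, red, green, blue; 400x640 float32, mm along the optical axis (not along the pixel's ray), 0 where there is no reading.
- cams.get_calibration(name): a dict with "fx", "fy", "cx", "cy" (pixels), "dist_coeffs" ([k1, k2, p1, p2, k3] as OpenCV has them; the pictures are not rectified), "position" and "orientation" of the camera in the world. Camera axes: x right, y down, z forward; pixel columns grow to the right and rows downward; lengths in mm; the calibration is good to about 2 mm. A picture is of the moment at which its call begins: read the wrist's pose just before it. get_calibration takes no time and is no camera call; for the wrist camera it gives the pose at the moment of the call.
- arm.job_done(): hands the job in, once; it reports no verdict.
The state is a dict: "clock": time; "joints": joint angles; "qd": joint speeds; "joint_torque": joint torques, N m; "tool_pos": TCP position; "tool_rot": TCP orientation; "wrist_force": force on the tool from outside, world axes, zero at the start; "torque": the same for the moment, N m; "grip_width": finger opening in mm.
Only numpy, scipy, OpenCV 4.12 (cv2) and the standard library are available. Lean on these libraries where they do the work, as an engineer would, in place of code of your own. Each camera call takes 0.05 s, during which the arm holds its last target. There are 200 camera calls.

## Working session

There is one attempt and no reset: what is moved stays moved. The work goes in short steps, Python scripts to look and compute and a tool call to move; the robot and the scene stay as the last step left them, time stands still between calls to the robot, and variables do not carry over. Pictures are saved under pics/ and viewed, about 8 in all and at most 12, crops included, and the job is handed in when it is done.

Besides the shell and the picture viewer there is one more tool, called after "Request:" as a command line: name --argument value ..., lists and objects as JSON in quotes. drive_tool: Moves the arm, as the interface text tells. Its arguments: {"type":"object","properties":{"series":{"type":"string"},"grip_force":{"type":"number"}},"required":["series"]}

```bash
ls; mkdir -p pics; cat > h.py <<'E'
from station import sense,cams,arm
import numpy as np,cv2
def snap(n,f):
    c=cams.get_calibration(n); p,d=cams.capture(n)
    cv2.imwrite(f'pics/{f}.png',p[:,:,::-1]); np.savez(f'pics/{f}.npz',p=p,d=d,**{k:np.array(v) for k,v in c.items()}); return p,d,c
def load(f):
    z=np.load(f'pics/{f}.npz'); return z['p'],z['d'],z
def rays(c,uv):
    K=np.array([[c['fx'],0,c['cx']],[0,c['fy'],c['cy']],[0,0,1.]],float)
    q=cv2.undistortPoints(np.array(uv,float).reshape(-1,1,2),K,np.array(c['dist_coeffs'],float)).reshape(-1,2)
    return np.c_[q,np.ones(len(q))]@np.array(c['orientation']).T
def plane(c,uv,z):
    r=rays(c,uv);o=np.array(c['position']);return o+r*((z-o[2])/r[:,2])[:,None]
def pts(c,d):
    v,u=np.mgrid[:d.shape[0],:d.shape[1]]
    r=rays(c,np.c_[u.ravel(),v.ravel()]);P=np.array(c['position'])+r*d.reshape(-1,1)
    P[d.ravel()==0]=np.nan
    return P.reshape(*d.shape,3)
E
python3 - <<'E'
from h import *
for n in ['scene','side']:
    p,d,c=snap(n,n); print(n,c['position'],np.round(c['orientation'],2).tolist(),c['fx'])
s=sense();print(s,arm.grip_depth)
E
```

```text
pics
scene [1113.86969317 -973.63192498  888.8692592 ] [[0.85, 0.31, -0.43], [0.52, -0.49, 0.7], [0.0, -0.82, -0.58]] 492.13313148503835
side [  282.3104493  -1169.97782783   986.04594731] [[0.97, -0.16, 0.18], [-0.24, -0.58, 0.78], [-0.02, -0.8, -0.6]] 434.6486982111854
{'clock': 0.1, 'joints': array([ 1.47808023e+00,  3.59365133e-01,  1.11813758e-02, -3.28268943e-04,
       -1.22411363e+00, -2.88094278e-01]), 'qd': array([-0.00147699, -0.00228461,  0.00166543,  0.00116334, -0.00025054,
       -0.00031944]), 'joint_torque': array([-7.16622490e-04, -5.84759188e+01,  2.94110459e+01,  6.95458308e+00,
       -3.16519589e-03,  2.96723073e-06]), 'tool_pos': array([250.7415588 , 626.24533006, 230.43501606]), 'tool_rot': array([[ 9.28322227e-01, -3.71776336e-01, -4.46384442e-04],
       [-3.71776581e-01, -9.28321079e-01, -1.46601575e-03],
       [ 1.30641878e-04,  1.52689029e-03, -9.99998826e-01]]), 'wrist_force': array([-0.0841022 , -0.46540365,  0.91827897]), 'torque': array([ 0.0077445 , -0.01447631, -0.00033914]), 'grip_width': 85.7329793875935} 18.700000000000003
```

View pics/scene.png

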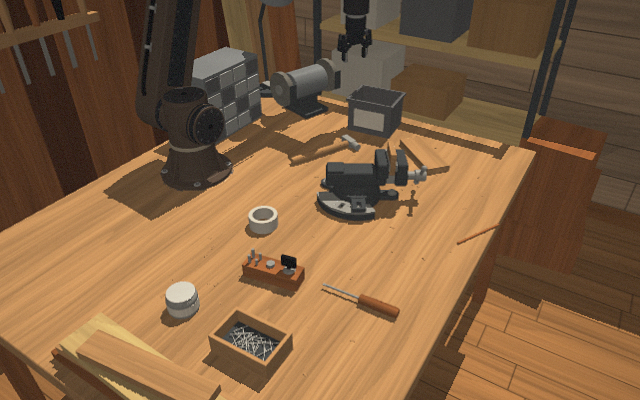

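View pics/side.png

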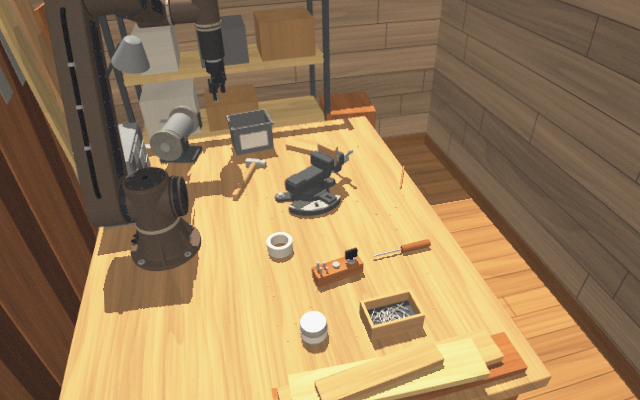

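The scene view shows the wing at (289,261) on the block at (273,271), and the vise lug at about (358,205). In the side view the wing is at (351,253), the block at (338,270) and the vise lug at about (320,200).

```bash
python3 - <<'E'
from h import *
for n,w,bl in [('scene',(275,250,305,280),(235,245,310,295)),('side',(340,243,362,266),(308,245,370,290))]:
    p,d,c=load(n);P=pts(c,d)
    m=np.zeros(d.shape,bool);m[w[1]:w[3],w[0]:w[2]]=1
    m&=(p.max(2)<60)&(P[...,2]>55)
    Q=P[m];print(n,m.sum(),np.nanmean(Q,0),np.nanmin(Q,0),np.nanmax(Q,0))
    m=np.zeros(d.shape,bool);m[bl[1]:bl[3],bl[0]:bl[2]]=1
    m&=(abs(P[...,2]-40)<5)
    Q=P[m][:,:2].astype(np.float32);print(len(Q),cv2.minAreaRect(Q))
    o=cv2.resize(p[160:300,230:450] if n=='scene' else p[140:290,250:450],None,fx=3.6,fy=3.6,interpolation=cv2.INTER_CUBIC)
    cv2.imwrite(f'pics/{n}_c.png',o[:,:,::-1])
E
```

```text
scene 157 [ 571.75592416 -268.81920085   75.86472787] [ 550.79803061 -274.50567598   55.69067154] [ 591.40591863 -259.27307775   89.53194978]
711 ((525.4541625976562, -272.5218505859375), (153.4192657470703, 58.23543167114258), 9.360723495483398)
side 84 [ 569.85734561 -268.34131756   74.69275994] [ 552.62631321 -273.89532907   57.66132943] [ 586.74308916 -262.74670014   90.13238365]
476 ((525.0145874023438, -270.42816162109375), (150.75547790527344, 59.3443489074707), 9.595147132873535)
```

View pics/scene_c.png

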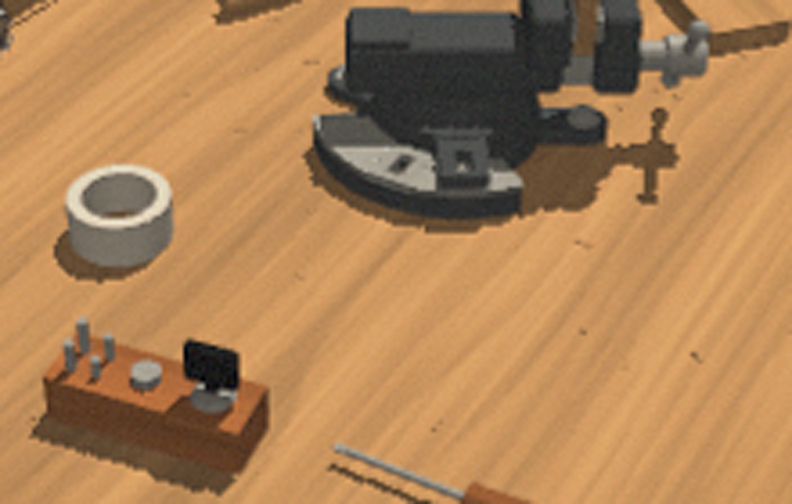

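The crop shows the lug hole at crop (463,162), and also the quadrant plate's hole, uncovered, at crop (402,163). Both can be located by ray casting.

```bash
python3 - <<'E'
from h import *
p,d,c=load('scene')
print('lug',plane(c,[(230+463/3.6,160+162/3.6)],43),'quad',plane(c,[(230+402/3.6,160+163/3.6)],30))
P=pts(c,d)
for u,v in [(358,200),(358,205),(350,206),(342,205),(365,203)]: print(u,v,P[v,u])
# base plate edges
m=(abs(P[...,2]-30)<3)&(abs(P[...,0]-600)<200)&(abs(P[...,1]+0)<150); print(m.sum(), np.nanmin(P[m],0),np.nanmax(P[m],0))
E
```

```text
lug [[585.70085937  64.74157207  43.        ]] quad [[535.58201192  53.03043709  30.        ]]
358 200 [572.87070967  84.40006318  44.19154962]
358 205 [576.99296529  77.88493681  31.51704514]
350 206 [556.56776292  66.19331675  27.25083119]
342 205 [521.43267958  80.16997157   8.77730825]
365 203 [598.75747065  79.54179374  46.08313364]
517 [ 401.72593532 -148.0039542    27.02727687] [631.81380858 149.10800318  32.99427   ]
```

Image count is 4. The estimates are: wing at about (570,-264) with yaw 9.4°, lug hole at about (586,65), plate hole at about (536,53), so the axis is near (539,153). I'm moving to above the screw.

Request:
drive_tool --series "0 0 0 -6.24 8.5;0 0 0 -6.24 8.5;0 0 0 -6.24 8.5;0 0 0 -6.24 8.5;0 0 0 -6.24 8.5;0.7 3.87 0 0 6;0.7 3.87 0 0 6;0.7 3.87 0 0 6" --grip_force 60

```text
clock: 0.77
tool_pos: [290.4, 514.0, 230.1]
tool_rot: [[0.986, 0.164, -0.0], [0.164, -0.986, -0.002], [-0.001, 0.002, -1.0]]
wrist_force: [0.9, 0.7, 0.8]
grip_width: 59.6
```

Request:
drive_tool --series "0.7 3.87 0 0 6;0.7 3.87 0 0 6;0.7 3.87 0 0 6;0.7 3.87 0 0 6;0.7 3.87 0 0 6;0.7 3.87 0 0 6;0.7 3.87 0 0 6;0.7 3.87 0 0 6"

```text
clock: 1.43
tool_pos: [396.2, 217.2, 231.3]
tool_rot: [[0.987, 0.163, 0.0], [0.163, -0.987, 0.0], [0.0, -0.0, -1.0]]
wrist_force: [1.1, 1.0, -0.4]
grip_width: 59.9
```

Request:
drive_tool --series "0.7 3.87 0 0 6;0.7 3.87 0 0 6;0.7 3.87 0 0 6;0.7 3.87 0 0 6;0.7 3.87 0 0 6;0.7 3.87 0 0 6;0.7 3.87 0 0 6;0.7 3.87 0 0 6"

```text
clock: 2.1
tool_pos: [502.0, -79.2, 231.3]
tool_rot: [[0.987, 0.163, 0.0], [0.163, -0.987, 0.0], [0.0, -0.0, -1.0]]
wrist_force: [0.9, 0.9, 0.2]
grip_width: 60.2
```

Request:
drive_tool --series "0.75 3.87 0 0 6;0.75 3.87 0 0 6;0.75 3.87 0 0 6;0.75 3.87 0 0 6;0.75 3.87 0 0 6;0 0 1 0 6;0 0 0 0 6;0 0 0 0 6"

```text
clock: 2.77
tool_pos: [569.6, -262.1, 220.1]
tool_rot: [[0.987, 0.162, -0.003], [0.162, -0.987, 0.001], [-0.002, -0.001, -1.0]]
wrist_force: [-0.6, 0.3, 1.4]
grip_width: 60.0
```

```bash
python3 - <<'E'
from h import *
p,d,c=snap('wrist','w1');print(sense()['tool_pos'],c['position'],np.round(c['orientation'],2).tolist())
P=pts(c,d)
m=(p.max(2)<60)&(P[...,2]>50)&(P[...,2]<100)&(abs(P[...,0]-570)<45)&(abs(P[...,1]+264)<45)
Q=P[m];print(m.sum(),np.mean(Q,0),np.min(Q,0),np.max(Q,0))
T=Q[Q[:,2]>85];print(len(T),cv2.minAreaRect(T[:,:2].astype(np.float32)))
E
```

```text
[ 570.01818273 -261.57255628  220.98313226] [ 642.92546332 -250.73095811  361.50493916] [[0.16, -0.94, -0.29], [-0.99, -0.15, -0.05], [-0.0, 0.29, -0.96]]
460 [ 572.45135976 -264.87018883   83.04551158] [ 551.43258971 -272.92645238   57.52183518] [ 588.76116777 -256.99892628   86.4232149 ]
136 ((569.716064453125, -265.0993347167969), (35.0447883605957, 8.68245792388916), 9.150466918945312)
```

View pics/w1.png

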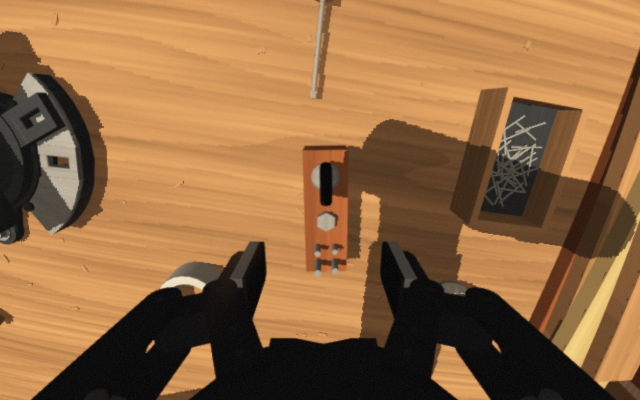

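The wrist view shows the wing at (326,185), the lug hole at (38,116) and the plate hole at (58,161). Depth puts the wing centre at (570,-265) with yaw 9.2°. I'm descending, gripping and lifting a little.

Request:
drive_tool --series "0 0.34 3.5 0 4;0 0 3.5 0 4;0 0 3.5 0 4;0 0 3 0 4;0 0 1.9 0 4;0 0 1 0 4;0 0 0 0 4;0 0 0 0 0.5"

```text
clock: 3.48
tool_pos: [571.8, -264.8, 58.4]
tool_rot: [[0.986, 0.165, 0.001], [0.165, -0.986, -0.001], [0.001, 0.001, -1.0]]
wrist_force: [0.2, -0.3, -0.1]
grip_width: 29.5
```

Request:
drive_tool --series "0 0 0 0 0.5;0 0 0 0 0.5;0 0 0 0 0.5;0 0 0 0 0.5;0 0 0 0 0.5;0 0 0 0 0.5"

```text
clock: 3.98
tool_pos: [572.0, -265.5, 58.2]
tool_rot: [[0.987, 0.163, 0.002], [0.163, -0.987, -0.001], [0.002, 0.001, -1.0]]
wrist_force: [1.4, 0.2, 2.9]
grip_width: 10.9
```

```bash
python3 - <<'E'
from h import *
p,d,c=load('w1');P=pts(c,d)
print('lug',plane(c,[(38,116)],43),'quad',plane(c,[(58,161)],30))
def axis(l,q):
    l,q=np.array(l)[:2],np.array(q)[:2];v=q-l;L=np.linalg.norm(v);n=np.array([v[1],-v[0]])/L
    a=(l+q)/2+n*np.sqrt(1e4-L*L/4);return a,np.degrees(np.arctan2(*(a-l)[::-1])),np.degrees(np.arctan2(*(a-q)[::-1])),L
print(axis(plane(c,[(38,116)],43)[0],plane(c,[(58,161)],30)[0]),axis((585.7,64.7),(535.6,53)))
o=cv2.resize(p[60:250,0:120],None,fx=4,fy=4,interpolation=cv2.INTER_CUBIC);cv2.imwrite('pics/w1c.png',o[:,:,::-1])
E
```

```text
lug [[587.78093823  56.7848944   43.        ]] quad [[535.98057895  48.94509839  30.        ]]
(array([547.43906947, 148.28644424]), np.float64(113.79207186514292), np.float64(83.42031639904219), np.float64(52.39026267184974)) (array([538.67391003, 152.95274422]), np.float64(118.05123342837092), np.float64(88.23850180673057), np.float64(51.44803203233339))
```

View pics/w1c.png

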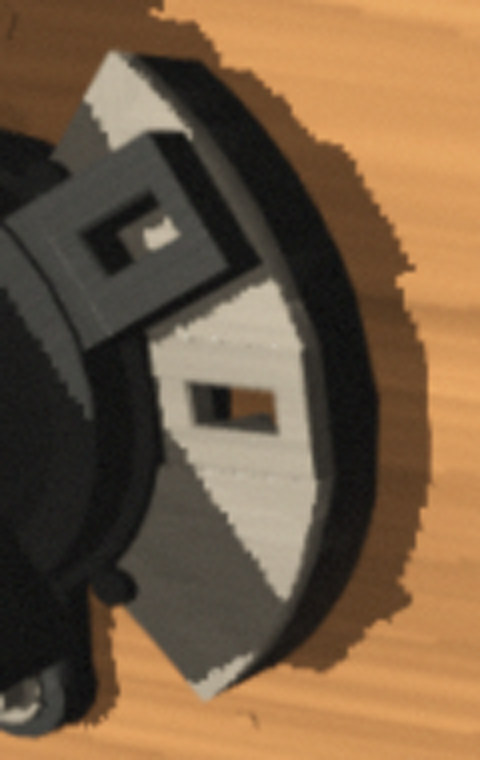

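The crop shows the lug hole's centre at wrist pixel (32.5,118.5) and the plate hole's at (58.3,161.7). The wing is gripped at 10.9 mm. I'm lifting and carrying it to above the lug.

Request:
drive_tool --series "0 0 -0.5 0 0.5;0 0 -1 0 0.5;0 0 -1.5 0 0.5;0 0 -2.4 0 0.5;0 0 -2.4 0 0.5;0 0 -2.4 0 0.5;0.4 -2 0 0 0.5;0.8 -3.9 0 0 0.5"

```text
clock: 4.65
tool_pos: [573.0, -207.4, 161.1]
tool_rot: [[0.987, 0.159, 0.001], [0.159, -0.987, -0.001], [0.001, 0.001, -1.0]]
wrist_force: [1.4, 1.5, -2.0]
grip_width: 10.8
```

Request:
drive_tool --series "0.8 -3.9 0 0 0.5;0.8 -3.9 0 0 0.5;0.8 -3.9 0 0 0.5;0.8 -3.9 0 0 0.5;0.8 -3.9 0 0 0.5;0.8 -3.9 0 0 0.5;0.4 -2.5 0 0 0.5;0 0 0 6.6 0.5"

```text
clock: 5.32
tool_pos: [581.8, 62.8, 159.5]
tool_rot: [[0.999, 0.054, -0.001], [0.054, -0.999, 0.0], [-0.001, -0.0, -1.0]]
wrist_force: [-0.2, -1.4, -1.5]
grip_width: 10.8
```

Request:
drive_tool --series "0 0 0 6.6 0.5;0 0 0 6.6 0.5;0 0 0 6.6 0.5;0 0 0 6.6 0.5;0 0 0 6.6 0.5;0 0 0 6.6 0.5;0 0 0 6.6 0.5;0 0 0 6.6 0.5"

```text
clock: 5.98
tool_pos: [581.3, 58.3, 159.3]
tool_rot: [[0.638, -0.77, -0.002], [-0.77, -0.638, -0.001], [-0.001, 0.002, -1.0]]
wrist_force: [-0.1, -0.2, -2.4]
grip_width: 11.3
```

Request:
drive_tool --series "0 0 0 6.6 0.5;0 0 0 6.6 0.5;0 0 0 0 0.5;0 0 0 0 0.5;0 0 0 0 0.5"

```text
clock: 6.4
tool_pos: [582.0, 58.6, 159.3]
tool_rot: [[0.454, -0.891, -0.001], [-0.891, -0.454, -0.0], [-0.0, 0.001, -1.0]]
wrist_force: [-0.6, 0.1, -1.3]
grip_width: 11.0
```

```bash
python3 - <<'E'
from h import *
p,d,c=snap('wrist','w2');s=sense();print(s['tool_pos'],s['wrist_force'],s['grip_width'],c['position'])
p0,d0,c0=load('w1');print(plane(c0,[(32.5,118.5)],43),plane(c0,[(58.3,161.7)],30))
E
```

```text
[582.05710989  58.68201147 159.34043196] [-0.46795087  0.3335256  -1.66903166] 10.92310834646063 [615.24750795  -8.36977826 300.97028314]
[[584.1528901   63.77059852  43.        ]] [[535.17980341  48.64088779  30.        ]]
```

View pics/w2.png

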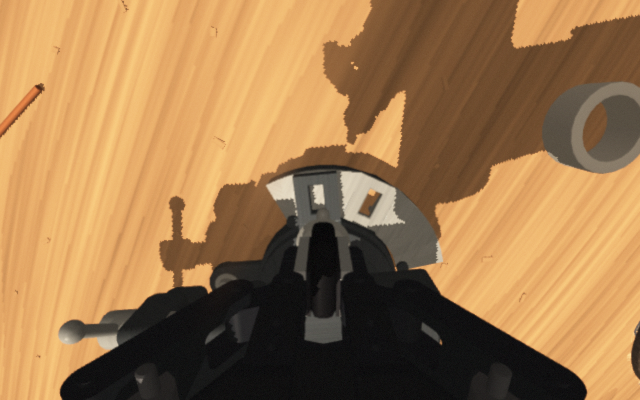

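The wrist view shows the lug hole at about (318,196), with its lower part behind the pin tip at about (322,213), and the plate hole at (371,203). I'll zoom in for exact values.

```bash
python3 - <<'E'
from h import *
p,d,c=load('w2')
o=cv2.resize(p[165:285,260:420],None,fx=5,fy=5,interpolation=cv2.INTER_CUBIC)
o=np.clip((o/255.)**0.6*255,0,255).astype(np.uint8);cv2.imwrite('pics/w2c.png',o[:,:,::-1])
E
```

```text
(no output)
```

View pics/w2c.png

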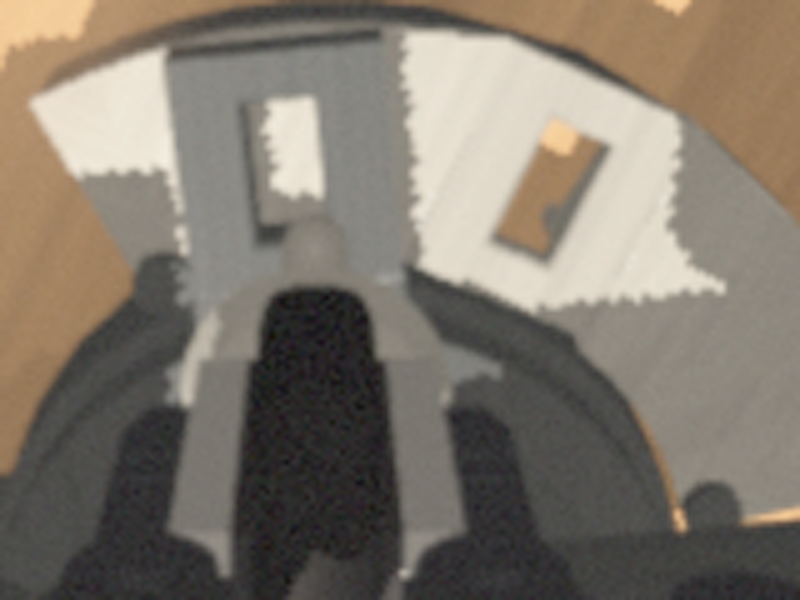

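The zoom gives the lug hole centre at crop (286,170), pixel (317.2,199), and the plate hole at crop (550,191), pixel (370,203.2). The pin end is at crop (316,215–275). I'm converting these to tool axes.

```bash
cat >> h.py <<'E'
TP=np.array([582.05,58.68,159.34]);
E
python3 - <<'E'
from h import *
p,d,c=load('w2');s=sense();R=np.array(s['tool_rot']);t=np.array(s['tool_pos'])
f=lambda x,y:(260+x/5-.4,165+y/5-.4)
def tl(w):return np.round((w-t)@R,1)
L=plane(c,[f(286,170)],43)[0];Q=plane(c,[f(550,191)],30)[0]
print('lug',L,tl(L),'quad',Q,tl(Q))
print('lug edge dir',[tl(plane(c,[f(*q)],43)[0]) for q in [(240,102),(318,95),(255,245)]])
print('quad corners',[plane(c,[f(*q)],30)[0].round(1) for q in [(545,117),(610,148),(550,263),(493,238)]])
for q,z in [((316,215),113.6),((316,245),113.6),((317,290),187),((262,300),187),((372,300),187)]: print(q,tl(plane(c,[f(*q)],z)[0]))
v=Q-L;n=np.array([v[1],-v[0]])/np.hypot(*v[:2]);l=np.hypot(*v[:2]);a=(L+Q)[:2]/2+n*np.sqrt(1e4-l*l/4)
print('axis',a,'lug yaw',np.degrees(np.arctan2(*(a-L[:2])[::-1])),'q',np.degrees(np.arctan2(*(a-Q[:2])[::-1])),'tool x',np.degrees(np.arctan2(R[1,0],R[0,0])))
E
```

```text
lug [583.90294906  65.45425512  43.        ] [ -5.2  -4.8 116.3] quad [535.06789516  49.9279167   30.        ] [-13.5  45.8 129.4]
lug edge dir [array([  7.6, -13. , 116.3]), array([  8.9,   1.1, 116.3]), array([-19.7, -10.6, 116.3])]
quad corners [array([543.2,  37.5,  30. ]), array([529.1,  37.2,  30. ]), array([527.7,  62.8,  30. ]), array([540.2,  63.3,  30. ])]
(316, 215) [10.4  0.7 45.7]
(316, 245) [ 6.1  0.7 45.7]
(317, 290) [ 29.1   0.9 -27.7]
(262, 300) [ 28.2  -3.7 -27.7]
(372, 300) [ 28.2   5.4 -27.7]
axis [530.19789484 149.80926179] lug yaw 122.48308129257681 q 92.79140878185952 tool x -63.04758291094659
```

The lug yaw is about 122°, the plate hole about 92.5°, and the screw sits at tool (-1.9, 0.8). I'm correcting and descending to just above the lug.

Request:
drive_tool --series "0 0 0 -5 0.5;-0.29 -0.58 0 0 0.5;0 0 2 0 0.5;0 0 2 0 0.5;0 0 1.5 0 0.5;0 0 0.6 0 0.5;0 0 0 0 0.5;0 0 0 0 0.5" --grip_force 70

```text
clock: 7.12
tool_pos: [586.1, 64.6, 98.6]
tool_rot: [[0.527, -0.85, -0.0], [-0.85, -0.527, -0.0], [0.0, 0.0, -1.0]]
wrist_force: [1.0, -1.0, -1.8]
grip_width: 10.9
```

Request:
drive_tool --series "0 0 0.2 0 0.5;0 0 0.2 0 0.5;0 0 0.1 0 0.5;0 0 0 0 0.5"

```text
clock: 7.45
tool_pos: [585.8, 64.4, 93.6]
tool_rot: [[0.527, -0.85, 0.0], [-0.85, -0.527, 0.0], [-0.0, -0.0, -1.0]]
wrist_force: [0.4, 0.7, -2.5]
grip_width: 10.6
```

Request:
drive_tool --series "0 0 0.1 0 0.5;0 0 0.1 0 0.5;0 0 0.1 0 0.5;0 0 0 0 0.5"

```text
clock: 7.78
tool_pos: [585.6, 64.3, 90.1]
tool_rot: [[0.527, -0.85, -0.0], [-0.85, -0.527, -0.0], [-0.0, 0.0, -1.0]]
wrist_force: [0.5, -0.5, -1.5]
grip_width: 10.9
```

Request:
drive_tool --series "0 0 0.1 0 0.5;0 0 0.1 0 0.5;0 0 0.1 0 0.5;0 0 0.1 0 0.5;0 0 0.1 0 0.5;0 0 0 0 0.5"

```text
clock: 8.28
tool_pos: [585.6, 64.3, 85.0]
tool_rot: [[0.527, -0.85, -0.0], [-0.85, -0.527, -0.0], [-0.0, 0.0, -1.0]]
wrist_force: [-0.3, 0.4, -2.2]
grip_width: 10.8
```

```bash
python3 - <<'E'
import numpy as np
# arc plan: screw pos in tool (-1.9,.8) ; TCP path as vise swings by steps from lug yaw 122.3 to 92.7 about axis
a=np.array([530.2,149.8]);off=np.array([-1.9,.8])
def pose(th,ax=a):
    s=ax-100*np.array([np.cos(th),np.sin(th)]);y=th-np.pi;R=np.array([[np.cos(y),np.sin(y)],[np.sin(y),-np.cos(y)]]).astype(float)
    return s-R@off,R
th=np.radians(122.0)
t=np.array([585.6,64.3]);p,R=pose(th);print('expected TCP',p)
for n in range(3):
    p0,R0=pose(th);p1,R1=pose(th-np.radians(2));print(R0.T@(p1-p0));th-=np.radians(2)
E
```

```text
expected TCP [584.8772115   63.80783441]
[-0.03415513  3.55674605]
[-0.03415513  3.55674605]
[-0.03415513  3.55674605]
```

The pin is in the lug hole with no contact force. I'm swinging the vise along the arc.

Request:
drive_tool --series "0 0.2 0 1 0.5;0 0.36 0 2 0.5;0 0.36 0 2 0.5;0 0.36 0 2 0.5;0 0 0 0 0.5"

```text
clock: 8.7
tool_pos: [575.2, 58.4, 85.8]
tool_rot: [[0.417, -0.909, 0.002], [-0.909, -0.417, 0.001], [0.0, -0.002, -1.0]]
wrist_force: [0.9, 1.7, -1.2]
grip_width: 10.6
```

Request:
drive_tool --series "0 0.36 0 2 0.5;0 0.36 0 2 0.5;0 0.36 0 2 0.5;0 0.36 0 2 0.5"

```text
clock: 9.03
tool_pos: [563.1, 53.5, 86.0]
tool_rot: [[0.288, -0.958, 0.004], [-0.958, -0.288, 0.001], [-0.0, -0.004, -1.0]]
wrist_force: [4.6, 0.8, -3.8]
grip_width: 10.9
```

Request:
drive_tool --series "0 0.36 0 2 0.5;0 0.36 0 2 0.5;0 0.36 0 2 0.5;0 0.36 0 2 0.5;0 0 0 0 0.5;0 0 0 0 0.5"

```text
clock: 9.53
tool_pos: [547.6, 49.5, 85.7]
tool_rot: [[0.154, -0.988, 0.001], [-0.988, -0.154, 0.0], [-0.0, -0.001, -1.0]]
wrist_force: [2.0, 0.6, -0.5]
grip_width: 10.6
```

```bash
python3 - <<'E'
from h import *
p,d,c=snap('wrist','w3');s=sense();print(s['tool_pos'],s['wrist_force'],s['torque'])
o=cv2.resize(p[150:300,240:440],None,fx=4,fy=4,interpolation=cv2.INTER_CUBIC)
o=np.clip((o/255.)**0.6*255,0,255).astype(np.uint8);cv2.imwrite('pics/w3c.png',o[:,:,::-1])
E
```

```text
[547.60305446  49.45742746  85.59304955] [ 2.71687099 -0.02484082 -0.73957657] [ 0.25503138 -0.74427059  0.03390038]
```

View pics/w3c.png

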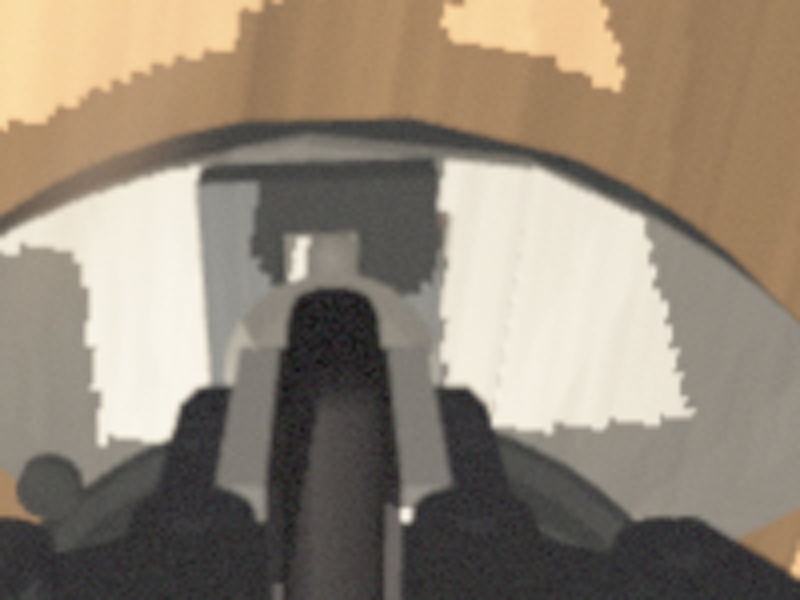

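The view shows the pin standing in the lug hole against its leading side, with the plate hole hidden under the lug. About 11 mm of arc is left. I'm moving to just short of it, then feeling downwards.

Request:
drive_tool --series "0 0.3 0 1.7 0.5;0 0.3 0 1.7 0.5;0 0.25 0 1.4 0.5;0 0 0.2 0 0.5;0 0 0.1 0 0.5;0 0 0.1 0 0.5;0 0 0 0 0.5"

```text
clock: 10.17
tool_pos: [539.3, 48.4, 81.2]
tool_rot: [[0.07, -0.998, 0.0], [-0.998, -0.07, 0.0], [-0.0, -0.0, -1.0]]
wrist_force: [3.0, 0.4, -1.0]
grip_width: 10.7
```

Request:
drive_tool --series "0 0 0.1 0 0.5;0 0 0 0 0.5"

```text
clock: 10.33
tool_pos: [539.4, 48.4, 80.9]
tool_rot: [[0.07, -0.998, 0.001], [-0.998, -0.07, -0.0], [0.0, -0.001, -1.0]]
wrist_force: [1.7, -0.1, 4.6]
grip_width: 10.3
```

There is light contact on the plate (about 6 N). I'm sweeping in small steps.

Request:
drive_tool --series "0 0.1 0.03 0.5 0.5;0 0 0 0 0.5"

```text
clock: 10.5
tool_pos: [538.8, 48.4, 80.7]
tool_rot: [[0.061, -0.998, 0.002], [-0.998, -0.061, 0.0], [-0.0, -0.002, -1.0]]
wrist_force: [3.2, -0.2, 5.3]
grip_width: 10.5
```

Request:
drive_tool --series "0 0.1 0 0.5 0.5;0 0 0 0 0.5"

```text
clock: 10.67
tool_pos: [536.9, 48.3, 80.0]
tool_rot: [[0.052, -0.999, 0.0], [-0.999, -0.052, 0.0], [-0.0, -0.0, -1.0]]
wrist_force: [4.0, -0.1, 0.2]
grip_width: 10.5
```

Request:
drive_tool --series "0 0.1 0 0.5 0.5;0 0 0 0 0.5"

```text
clock: 10.83
tool_pos: [535.4, 48.1, 79.7]
tool_rot: [[0.042, -0.999, -0.001], [-0.999, -0.042, 0.0], [-0.0, 0.001, -1.0]]
wrist_force: [3.3, 0.7, -1.2]
grip_width: 10.6
```

The force is gone and the pin has dropped, so it has found the hole. I'm going down gently.

Request:
drive_tool --series "0 0 0.1 0 0.5;0 0 0.1 0 0.5;0 0 0 0 0.5"

```text
clock: 11.08
tool_pos: [535.4, 48.0, 77.5]
tool_rot: [[0.043, -0.999, -0.001], [-0.999, -0.043, -0.0], [0.0, 0.001, -1.0]]
wrist_force: [2.7, 0.8, -1.3]
grip_width: 10.8
```

Request:
drive_tool --series "0 0 0.1 0 0.5;0 0 0.1 0 0.5;0 0 0 0 0.5"

```text
clock: 11.33
tool_pos: [535.4, 48.0, 75.6]
tool_rot: [[0.043, -0.999, -0.001], [-0.999, -0.043, -0.0], [0.0, 0.001, -1.0]]
wrist_force: [1.9, 0.4, -1.8]
grip_width: 10.4
```

Request:
drive_tool --series "0 0 0.2 0 0.5;0 0 0.2 0 0.5;0 0 0.2 0 0.5;0 0 0.2 0 0.5;0 0 0.2 0 0.5;0 0 0 0 0.5"

```text
clock: 11.83
tool_pos: [535.5, 48.0, 65.4]
tool_rot: [[0.043, -0.999, -0.001], [-0.999, -0.043, -0.0], [0.0, 0.001, -1.0]]
wrist_force: [2.8, 0.4, -2.2]
grip_width: 10.7
```

Request:
drive_tool --series "0 0 0.1 0 0.5;0 0 0.1 0 0.5;0 0 0.1 0 0.5;0 0 0 0 0.5;0 0 0 0 0.5"

```text
clock: 12.25
tool_pos: [535.6, 48.1, 62.9]
tool_rot: [[0.043, -0.999, -0.0], [-0.999, -0.043, -0.0], [0.0, 0.0, -1.0]]
wrist_force: [0.9, 0.3, -2.5]
grip_width: 10.9
```

Request:
drive_tool --series "0 0 0.1 0 0.5;0 0 0 0 0.5"

```text
clock: 12.42
tool_pos: [535.7, 48.0, 62.1]
tool_rot: [[0.043, -0.999, -0.0], [-0.999, -0.043, -0.0], [0.0, 0.0, -1.0]]
wrist_force: [-1.4, 1.0, 2.5]
grip_width: 11.0
```

Request:
drive_tool --series "0 0 0.1 0 0.5;0 0 0 0 0.5"

```text
clock: 12.58
tool_pos: [535.7, 48.1, 61.1]
tool_rot: [[0.043, -0.999, -0.0], [-0.999, -0.043, -0.0], [0.0, 0.0, -1.0]]
wrist_force: [-1.0, 0.1, 3.7]
grip_width: 10.5
```

Request:
drive_tool --series "0 0 0.05 0 0.5;0 0 0 0 0.5"

```text
clock: 12.75
tool_pos: [535.8, 48.1, 60.6]
tool_rot: [[0.043, -0.999, -0.0], [-0.999, -0.043, -0.0], [0.0, 0.0, -1.0]]
wrist_force: [-1.6, 0.8, 4.0]
grip_width: 10.9
```

The cup is on the lug, compressed about 1.7 mm. I'm turning clockwise about the screw axis, with a small shift for the 2 mm grip offset.

Request:
drive_tool --series "0.007 0.02 0 6 0.5;0.007 0.02 0 6 0.5;0.007 0.02 0 6 0.5;0.007 0.02 0 6 0.5;0 0 0 0 0.5"

```text
clock: 13.17
tool_pos: [535.1, 48.0, 60.7]
tool_rot: [[-0.371, -0.929, 0.0], [-0.929, 0.371, 0.0], [-0.0, -0.0, -1.0]]
wrist_force: [-0.6, 0.4, 4.8]
grip_width: 10.8
```

Request:
drive_tool --series "0.007 0.02 0 6 0.5;0.007 0.02 0 6 0.5;0.007 0.02 0 6 0.5;0.007 0.02 0 6 0.5;0 0 0 0 0.5"

```text
clock: 13.58
tool_pos: [534.2, 48.2, 60.6]
tool_rot: [[-0.714, -0.7, 0.0], [-0.7, 0.714, 0.0], [-0.0, -0.0, -1.0]]
wrist_force: [-1.0, 0.1, 3.9]
grip_width: 10.9
```

```bash
python3 -c "
from h import *
s=sense();print(s['torque'],s['wrist_force'],s['joints'])"
```

```text
[0.16470926 0.82716317 0.00289713] [-0.96457811  0.0833668   3.93253417] [ 4.55611455e-01  3.09753576e-01 -5.06642348e-01 -6.47977316e-05
 -7.54166058e-01 -1.25123435e+00]
```

Request:
drive_tool --series "0.005 0.013 0.005 4 0.5;0.005 0.013 0.005 4 0.5;0.005 0.013 0.005 4 0.5;0.005 0.013 0.005 4 0.5;0.005 0.013 0.005 4 0.5;0 0 0 0 0.5"

```text
clock: 14.08
tool_pos: [533.7, 48.6, 60.4]
tool_rot: [[-0.909, -0.417, 0.0], [-0.417, 0.909, 0.0], [-0.0, 0.0, -1.0]]
wrist_force: [-2.1, 0.3, 4.8]
grip_width: 10.5
```

Request:
drive_tool --series "0.005 0.013 0.005 4 0.5;0.005 0.013 0.005 4 0.5;0.005 0.013 0 4 0.5;0.005 0.013 0 4 0.5;0 0 0 0 0.5"

```text
clock: 14.5
tool_pos: [533.6, 49.1, 60.4]
tool_rot: [[-0.989, -0.15, 0.001], [-0.15, 0.989, 0.0], [-0.001, 0.0, -1.0]]
wrist_force: [-0.6, 0.1, 5.7]
grip_width: 10.9
```

```bash
python3 -c "
from h import *
s=sense();print(s['torque'],s['wrist_force'],s['joints'][5])"
```

```text
[ 0.29849596  0.62119891 -0.10132758] [-0.56340492  0.06502493  5.67068159] -1.8779163149214873
```

Request:
drive_tool --series "0.003 0.006 0 2 0.5;0.003 0.006 0 2 0.5;0.003 0.006 0 2 0.5;0 0 0 0 0.5"

```text
clock: 14.83
tool_pos: [533.6, 49.4, 60.3]
tool_rot: [[-0.999, -0.048, 0.001], [-0.048, 0.999, 0.0], [-0.001, 0.0, -1.0]]
wrist_force: [-1.4, 2.3, 3.8]
grip_width: 11.0
```

```bash
python3 -c "
from h import *
s=sense();print(s['torque'],s['wrist_force'],s['tool_rot'][:,0])"
```

```text
[0.67226534 0.51103095 0.02479992] [-1.3866282   2.31868247  3.77720134] [-9.98845691e-01 -4.80262792e-02 -8.73076697e-04]
```

Request:
drive_tool --series "0 0.006 0 2 0.5;0 0 0 0 0.5"

```text
clock: 15.0
tool_pos: [533.5, 49.5, 60.3]
tool_rot: [[-1.0, -0.012, 0.001], [-0.012, 1.0, 0.001], [-0.001, 0.001, -1.0]]
wrist_force: [-2.0, 2.6, 4.2]
grip_width: 10.9
```

```bash
python3 -c "
from h import *
s=sense();print(s['torque'],s['wrist_force'],s['tool_rot'][:,0])"
```

```text
[1.13397312 0.46534039 0.01707504] [-1.98559936  2.58419798  4.24614755] [-9.99923963e-01 -1.23064296e-02 -7.88006596e-04]
```

Request:
drive_tool --series "0 0.006 0 2 0.5;0 0.003 0 1.5 0.5;0 0 0 0 0.5"

```text
clock: 15.25
tool_pos: [533.6, 49.9, 60.3]
tool_rot: [[-0.999, 0.049, 0.001], [0.049, 0.999, 0.001], [-0.001, 0.001, -1.0]]
wrist_force: [-1.8, 4.7, 4.3]
grip_width: 10.8
```

```bash
python3 -c "
from h import *
s=sense();print(s['torque'],s['wrist_force'],s['tool_rot'][:,0])"
```

```text
[2.01033657 0.5939447  0.04944481] [-1.76618304  4.72616981  4.3465317 ] [-9.98790756e-01  4.91537083e-02 -9.69115091e-04]
```

The turn is about 95° and side force is starting to rise, so I'm at the stop. I'm releasing and lifting.

Request:
drive_tool --series "0 0 0 0 1.6;0 0 0 0 2.2;0 0 0 0 2.8;0 0 0 0 2.8;0 0 0 0 2.8"

```text
clock: 15.67
tool_pos: [533.0, 48.9, 59.9]
tool_rot: [[-0.999, 0.052, -0.001], [0.052, 0.999, -0.0], [0.0, -0.0, -1.0]]
wrist_force: [0.8, -0.8, 0.6]
grip_width: 27.9
```

Request:
drive_tool --series "0 0 -0.5 0 2.8;0 0 -1 0 2.8;0 0 -2 0 2.8;0 0 -3 0 2.8;0 0 -3.5 0 2.8;0 0 -3.5 0 2.8;0 0 0 0 2.8;0 0 0 0 2.8"

```text
clock: 16.33
tool_pos: [534.5, 49.7, 198.6]
tool_rot: [[-0.999, 0.052, 0.006], [0.052, 0.999, 0.002], [-0.006, 0.003, -1.0]]
wrist_force: [-0.4, -1.2, -1.2]
grip_width: 27.9
```

```bash
python3 - <<'E'
from h import *
s=sense();print(s['tool_pos'],s['wrist_force'],s['grip_width'])
p,d,c=snap('wrist','w4');P=pts(c,d)
p2,d2,c2=snap('scene','s4')
m=(p.max(2)<60)&(P[...,2]>78)&(P[...,2]<100)&(np.hypot(P[...,0]-535,P[...,1]-50)<30)
Q=P[m];print(m.sum(),Q.mean(0),np.median(Q[:,2]),cv2.minAreaRect(Q[:,:2].astype(np.float32)))
P2=pts(c2,d2);m=(p2.max(2)<60)&(P2[...,2]>55)&(P2[...,2]<100)&(np.hypot(P2[...,0]-535,P2[...,1]-50)<28)
Q=P2[m];print(m.sum(),Q.mean(0),Q.min(0),Q.max(0))
a=cv2.resize(p2[160:300,230:450],None,fx=3.6,fy=3.6,interpolation=cv2.INTER_CUBIC)
cv2.imwrite('pics/s4c.png',a[:,:,::-1])
b=cv2.resize(p[150:300,240:440],None,fx=4,fy=4,interpolation=cv2.INTER_CUBIC)
b=np.clip((b/255.)**0.6*255,0,255).astype(np.uint8)
cv2.imwrite('pics/w4c.png',b[:,:,::-1])
E
```

```text
[534.49114603  49.70944935 198.62750586] [-0.40155435 -1.24101177 -1.21444175] 27.8969649568546
492 [533.4777871   48.68825     85.33668806] 85.53981414516304 ((534.7415771484375, 48.33024978637695), (10.957357406616211, 37.109981536865234), 87.1908187866211)
121 [539.3896052   45.32866142  76.7769399 ] [518.12902238  38.1705341   57.60485401] [558.56089017  57.50381698  89.80214297]
```

View pics/w4c.png

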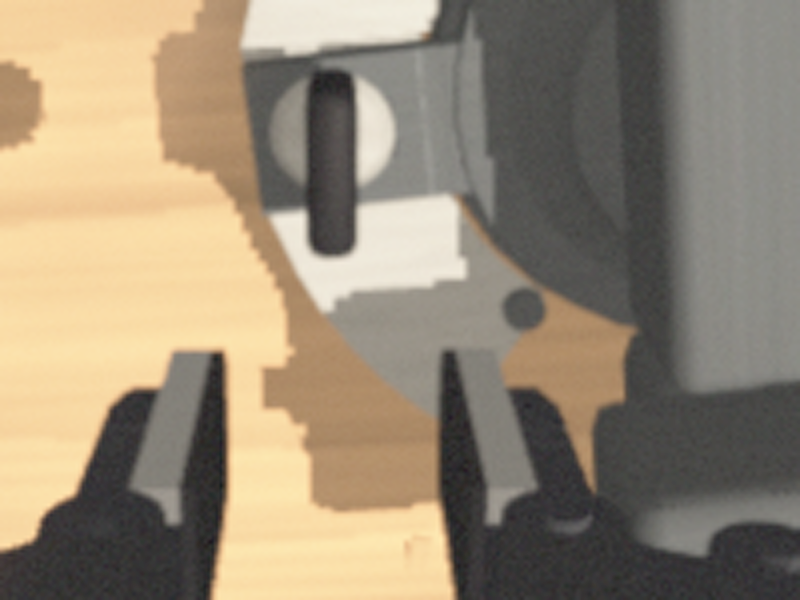

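View pics/s4c.png

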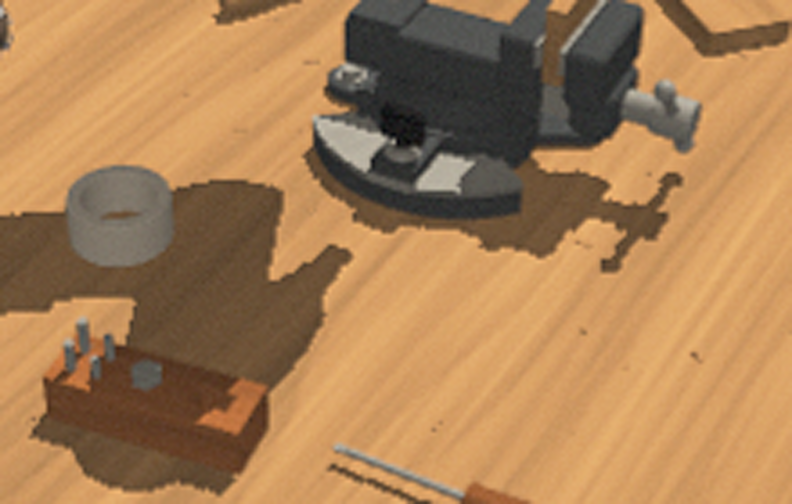

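The wrist view shows the wing standing upright across the lug at crop (332,160), with its cup on the lug. The scene view shows the block without the screw, the bolt still in place, and the wing at crop (403,122). The wing top is at about 85.5 mm and its axis is about 5° from the jaws' direction. I'm handing in.

```bash
python3 -c "
from station import arm
print(arm.job_done())"
```

```text
the job is handed in; nothing more can be done
None
```

The lock thumbscrew is down through both holes, tightened clockwise and released. I handed the job in at about 16.5 s of the 67 s allowed; no verdict is reported.

**What I did:**
- I took the screw out of the block and put it into the lug hole.
- I used the screw as the handle to swing the vise about 0.5 rad back.
- I felt for the plate hole with about 6 N of contact. The pin dropped in, and I lowered the screw until its cup sat on the lug.
- I turned it about 95° clockwise, opened the fingers and lifted clear to 199 mm.

**Last checks:**

| Check | Measured | Needed |
|---|---|---|
| Wing centre above the lug | about 27 mm, from a wing top at 85.5 mm | under 31 mm |
| Wing direction against the jaws | about 5° off | within 23° |
| Distance from the hole's estimated centre | about 2 mm | under 6 mm |
| Wrist force after release | about 1–2 N | – |

- **Uprightness:** I checked it by eye only, and the screw looks upright.
- **Vise reading:** I did not measure it at the end. The lug is over the plate hole, which by your description lies within -0.25 to 0.25.
- **Bystanders:** the hex bolt, tape roll and the visible part of the screwdriver look unmoved in the last picture. I did not check the hammer, nail box, offcut and wax tin there, but I never moved the arm down near them.
- **What disagreed:** the twisting torque stayed close to zero (0.1 N m at most), so I judged the end stop by the turn angle and the rising side force (about 5 N). My first two estimates of the lug hole differed by about 8 mm because I had picked the pixel badly. A closer look settled it.

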